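# Peel the top tray off a sticky stack and hold it out over the mat

### The job

Two component trays are stuck together in the metal holder. First push the holder's red kicker paddle all the way down and let it spring back, which cracks the grey top tray loose; then grip that tray's yellow corner tab and peel the tray off by tilting the tab corner up while the other end stays down in the stack, so that the black tray below stays seated in the holder. Finish holding the grey tray in the gripper, still and level, centred over the blue mat about 20 cm above the bench, without having knocked the bottle, the spool or the tape roll.

Things in the scene. Friction and masses are not known exactly. Their poses are not given: they have to be found in the camera images.
- top_tray: grey open tray on top of the stack, about 100 g. Origin: centre of the underside of its foot, z up, x towards the tab end. Foot 126 (x) x 98 (y) x 10 mm high; above it the body 136 x 108 mm up to z = 28, walls 3 mm. Stacked, its foot sits 10 mm deep in the black tray's mouth (2 mm play) and its shoulder rests on the black rim; origin then 26 mm above the bench
- tab (a point): middle of the top edge of the yellow pull tab, at (92, 40, 46) mm in the top tray's frame, 72 mm above the bench when stacked. The tab is an upright plate outside the +x wall at the +y corner: x 68 to 106, y 35.5 to 44.5 (9 mm thick, pinch across y), z 10 to 46 mm. A firm grip on it carries the whole tray
- top_heel (a point): point on the top tray's shoulder at the corner farthest from the tab, at (-66, -52, 10) mm in its frame. The end edge to tilt the tray about when peeling runs along y at x = -68, z = 10 mm; tilted about it, the tray comes free after about 17 degrees
- lower_tray: black loaded tray of the same shape without a tab, about 600 g, loose between the guides of the holder (2 mm play), underside 8 mm above the bench; origin and axes as the top tray's. Sprung pips in its side walls grip the grey tray's foot, at x = -43 mm with about 3 N of friction each (at x = 43 about 0.7 N): lifted level, it drags the black tray's far end up
- lower_heel (a point): point on the black tray's rim at (-66, -52, 28) mm in its frame; coincides with top_heel while the top tray is down at that corner
- holder: metal holder fixed to the bench, base plate 160 x 130 x 8 mm with a tongue to x = 180 mm that carries the kicker. Origin: centre of its underside, under the centre of the trays; x towards the kicker, roughly towards the robot
- kicker (a joint): sprung rocker of the holder, rad: 0 at rest, 0.32 fully pressed (paddle down about 13 mm; its nose lifts the top tray's tab about 6 mm and friction keeps it cracked open). Takes about 2 to 6 N on the paddle; springs back when released. Axis along the holder's y at (110, 40, 30) mm of the holder
- kicker_pad (a point): centre of the upper face of the kicker's red paddle, 30 x 30 mm, at (152, 40, 36) mm of the holder at rest; moves with the paddle
- mat: blue hand-over mat fixed on the bench, 170 x 150 x 5 mm. Origin: centre of its underside
- ipa_bottle: white bottle with red cap, 52 mm across, 150 mm tall, standing loose; origin under its centre
- solder_spool: blue and white spool, 52 x 71 x 33 mm, lying loose; origin under its centre
- masking_tape: roll of cream tape, 96 mm across, 25 mm high, lying loose; origin under its centre

How it is judged:
By the outcome, as a careful person would: the job done as asked, in the order asked, and still so for the second after the job is handed in, while the arm keeps its last pose, push and grip.
It also fails if it takes over 51 s, if anything falls off the work surface, if the arm or the gripper's body presses on something with over 40 N, if the wrist force passes 120 N, or if a joint passes its speed limit or range.

### The arm

A 6-joint arm with a two-finger parallel gripper is mounted at the origin on a cart in front of the work surface, level with it; the furniture and walls round the work are solid. World frame = base frame: x ahead of the robot, y to its left, z up, the work surface at z = 0. Lengths are in m, angles in rad, forces in N, time in s.
With the tool pointing down it reaches from about 0.375 to 0.9 m from the base axis. Payload 3.1 kg.
Tool frame: the origin (TCP) lies on the front face of the gripper's body, between the roots of the fingers; the fingertips stand 70 mm ahead of it and the grasp point (between the pads) lies 51 mm ahead of it; z points along the fingers, y is the line along which they close (so a half turn about z gives the same grasp; the last joint's range is limited). The gripper opens to 87 mm and grips with 3 to 60 N. Pads are 19 mm wide; open, the fingers measure 117 mm over their backs; the gripper's body (75 mm by 190 mm) begins 51 mm behind the grasp point.
Start: joints at [0.968, 0.527, 1.433, -0, 1.181, -0.178], TCP at [0.258, 0.569, 0.292] pointing down, gripper open.
Joint ranges: [-3.08, 3.08], [-0.75, 2.2], [0.22, 2.44], [-1.43, 4.57], [0, 2.65], [-2.85, 2.85]. Speed limits (rad/s): [2.79, 2.79, 3.14, 3.14, 3.14, 3.14].

### API

Orientations are given as a unit quaternion [x, y, z, w].
In Python, from rig import robot, cams, ticket gives the robot as it stands. The module is installed in compiled form; this text tells all that it offers.
- The arm moves only by the shell command python3 -m crank 'ROWS' [FORCE]. ROWS is JSON, a list of rows, each a list of 7 numbers: the shift along the tool's x, y, z in cm, then the turn, a rotation vector about the tool's x, y, z in rad, then the closure, from 0 (fully open) to 1 (shut). A call has 1 to 5 rows; each row shifts and turns the commanded pose from where the row before left it, along the tool's axes as they then stand; what a row does not reach is not made up. A row lasts 1/8 s, in which the tool goes at most 62.5 mm and 10.7 degrees, less where a joint would pass 70% of its speed; a pose out of reach is approached as far as the arm can. A call is refused whole if a number of a shift passes 6.25 or a number of a turn 0.188, either way. A call with a gripper value outside its range is refused whole. The fingers move at their own pace and stop on an object; FORCE is the grip in N (left out, the last holds). Time passes only in rows, so rows that do not move let the fingers close. It gives the time, the measured TCP pose, the force, the opening and the grip force at its end, in the units of the state.
- robot.get_obs(): the state, without advancing time (a new reading comes with each control period).
- cams.camera(name): name is "side" or "top" or "wrist"; returns the picture (384x512x3 uint8, red, green, blue); there is no depth.
- cams.camera_info(name): a dict with "intrinsics" (3x3 intrinsics, pixels), "dist" ([k1, k2, p1, p2, k3] as OpenCV has them; the pictures are not rectified), "pose" (4x4, takes a point from camera to world coordinates). Camera axes: x right, y down, z forward; pixel columns grow to the right and rows downward; lengths in m; the calibration is good to about 2 mm. A picture is of the moment at which its call begins: read the wrist's pose just before it. camera_info takes no time and is no camera call; for the wrist camera it gives the pose at the moment of the call.
- ticket.hand_in(): hands the job in; it is judged then, once.
The state is a dict: "time": time; "q": joint angles; "joint_velocities": joint speeds; "joint_torque": joint torques, N m; "position": TCP position; "tool_rot": TCP orientation; "ft_force": force on the tool from outside, world axes, zero at the start; "moment": the same for the moment, N m; "grip_width": finger opening in m; "grip_force": force on a finger pad.
Only numpy, scipy, OpenCV 4.12 (cv2) and the standard library are available. Lean on these libraries where they do the work, as an engineer would, in place of code of your own. Each camera call takes 0.05 s, during which the arm holds its last target. There are 200 camera calls.

## Working session

There is one attempt and no reset: what is moved stays moved. The work goes in short steps, Python scripts to look and compute and a shell command to move; the robot and the scene stay as the last step left them, time stands still between calls to the robot, and variables do not carry over. Pictures are saved under pics/ and viewed, at most 10 in all, crops included, and the job is handed in when it is done.

```bash
mkdir -p pics; python3 - <<'E'
from rig import robot,cams
import cv2,numpy as np
o=robot.get_obs();print(o['time'],o['position'],o['tool_rot'],o['grip_width'])
ims=[]
for n in['top','side']:
    im=cams.camera(n);cv2.imwrite(f'pics/{n}0.png',im[:,:,::-1]);i=cams.camera_info(n);print(n,np.round(i['intrinsics'],1).tolist(),i['dist'],np.round(i['pose'],3).tolist())
    ims.append(im)
E
```

```text
0.0 [0.25723404 0.56899    0.29129601] [ 2.10786166e-01  9.77531643e-01 -9.70035390e-04 -3.73168715e-04] 0.08687522674464504
top [[367.8, 0.0, 254.4], [0.0, 367.8, 192.0], [0.0, 0.0, 1.0]] [-0.08092807  0.          0.          0.          0.        ] [[0.007, -0.995, 0.101, 0.448], [-1.0, -0.007, -0.0, -0.171], [0.001, -0.101, -0.995, 1.353], [0.0, 0.0, 0.0, 1.0]]
side [[433.9, 0.0, 257.3], [0.0, 433.9, 186.7], [0.0, 0.0, 1.0]] [-0.07906729  0.          0.          0.          0.        ] [[0.96, -0.13, 0.247, 0.26], [-0.278, -0.374, 0.885, -1.23], [-0.022, -0.918, -0.395, 0.558], [0.0, 0.0, 0.0, 1.0]]
```

View pics/top0.png

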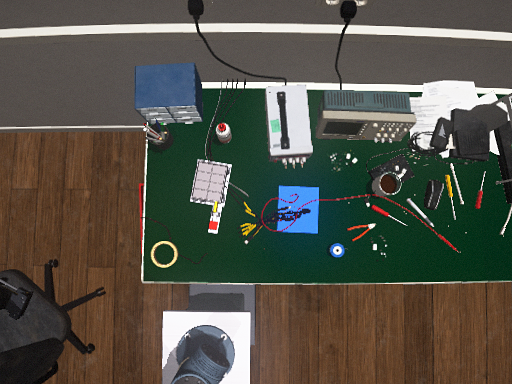

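View pics/side0.png

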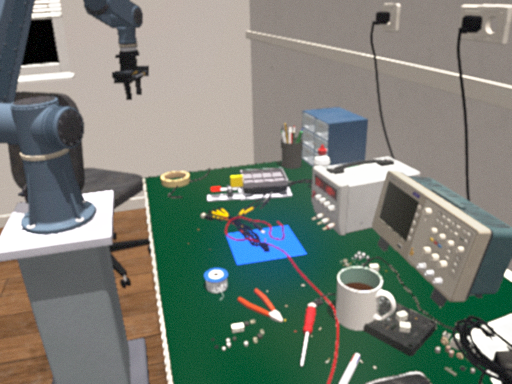

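The top view shows the stack at (211,182), the yellow tab at (214,207), the red paddle at (213,226) and the mat at (298,210). The bottle is at (224,132), the tape at (164,255) and the spool at (337,250). The side view agrees.

```bash
cat > h.py <<'E'
import cv2,numpy as np
from rig import robot,cams
from scipy.spatial.transform import Rotation as R
def ray(info,px):
    p=cv2.undistortPoints(np.array(px,float).reshape(-1,1,2),np.array(info['intrinsics']),np.array(info['dist'])).reshape(-1,2)
    T=np.array(info['pose']);d=np.c_[p,np.ones(len(p))]@T[:3,:3].T
    return T[:3,3],d
def plane(info,px,z):
    c,d=ray(info,px);return c+d*((z-c[2])/d[:,2])[:,None]
def hsvmask(im,lo,hi,box=None):
    h=cv2.cvtColor(im,cv2.COLOR_RGB2HSV);m=cv2.inRange(h,np.array(lo),np.array(hi))
    if box:
        k=np.zeros_like(m);k[box[1]:box[3],box[0]:box[2]]=1;m=m*k
    return m
def blob(m):
    n,l,s,c=cv2.connectedComponentsWithStats(m);i=1+s[1:,4].argmax()
    (cx,cy),wh,a=cv2.minAreaRect(np.argwhere(l==i)[:,::-1].astype(np.float32))
    return c[i],s[i].tolist(),((cx,cy),wh,a),(l==i)
E
python3 - <<'E'
from h import *
im=cv2.imread('pics/top0.png')[:,:,::-1].copy();I=cams.camera_info('top')
for n,lo,hi,box,z in [('paddle',(0,150,80),(8,255,255),(195,212,230,240),.036),('tab',(22,120,90),(35,255,255),(205,195,225,216),.072),('mat',(100,120,120),(118,255,255),(270,180,325,240),.005),('cap',(0,120,80),(10,255,255),(212,115,235,145),.15)]:
    c,s,r,m=blob(hsvmask(im,lo,hi,box));print(n,c,s,r,plane(I,[c,r[0]],z).round(4).tolist())
c,s,r,m=blob(hsvmask(im,(0,0,60),(180,70,190),(185,155,236,210)));print(s,r,plane(I,[r[0]],.054),plane(I,cv2.boxPoints(r),.054).round(3).tolist())
cv2.imwrite('pics/crop.png',cv2.resize(im[110:280,140:350,::-1],None,fx=3.8,fy=3.5,interpolation=cv2.INTER_CUBIC))
E
```

```text
paddle [212.61290323 224.79032258] [209, 221, 9, 9, 62] ((212.60809326171875, 224.85134887695312), (8.055550575256348, 7.39795446395874), 9.462322235107422) [[0.4636, -0.0227, 0.036], [0.4633, -0.0227, 0.036]]
tab [215.03448276 206.31034483] [213, 201, 5, 11, 29] ((215.07693481445312, 206.11541748046875), (2.5495097637176514, 10.394155502319336), 11.309932708740234) [[0.5275, -0.0342, 0.072], [0.5282, -0.0343, 0.072]]
mat [295.71223958 196.36458333] [278, 185, 41, 28, 768] ((298.0, 198.5), (27.0, 40.0), 90.0) [[0.5704, -0.3236, 0.005], [0.5626, -0.332, 0.005]]
cap [221.60465116 126.81395349] [218, 123, 8, 8, 43] ((221.5, 126.5), (7.0, 7.0), 90.0) [[0.7902, -0.0595, 0.15], [0.7912, -0.0592, 0.15]]
[190, 167, 27, 37, 240] ((203.0142364501953, 184.79408264160156), (24.424741744995117, 36.740318298339844), 3.945185899734497) [[0.60508856 0.01203813 0.054     ]] [[0.542, 0.059, 0.054], [0.674, 0.053, 0.054], [0.668, -0.035, 0.054], [0.537, -0.028, 0.054]]
```

View pics/crop.png

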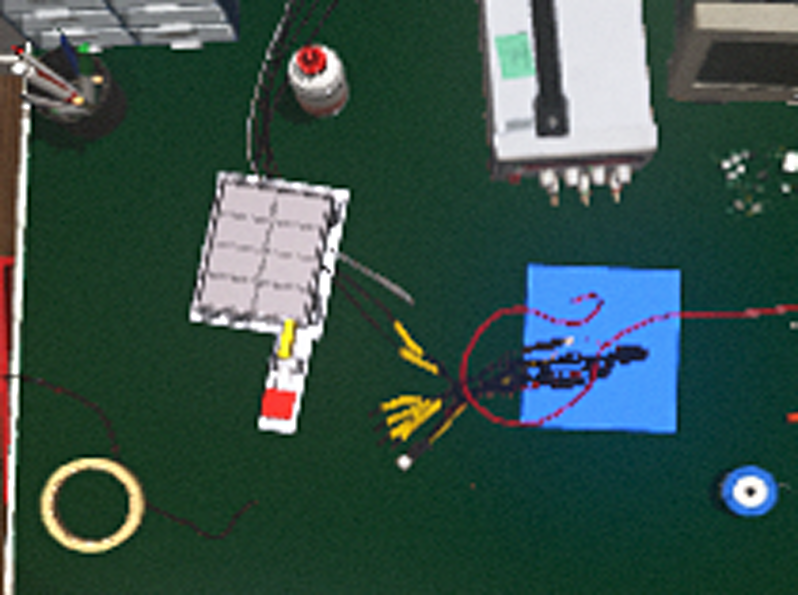

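The crop confirms the layout: the tray's long axis is tilted about 9.5°, with holder +x at a yaw of about 170.5°. Next I'll fly to above the paddle.

```bash
python3 -m crank '[[0,0,0,0,0,-0.129,1],[0,0,0,0,0,-0.129,1],[-2.5,-4.55,0,0,0,0,1],[-2.5,-4.55,0,0,0,0,1],[-2.5,-4.55,0,0,0,0,1]]' 20 | tail -1
python3 -m crank '[[-2.5,-4.55,0,0,0,0,1],[-2.5,-4.55,0,0,0,0,1],[-2.5,-4.55,0,0,0,0,1],[-2.5,-4.55,0,0,0,0,1],[-2.5,-4.55,0,0,0,0,1]]'|tail -1
python3 -m crank '[[-2.5,-4.55,1,0,0,0,1],[-2.5,-4.55,1,0,0,0,1],[-2.5,-4.55,1,0,0,0,1],[-2.5,-4.55,1,0,0,0,1],[0,0,0,0,0,0,1]]'
python3 - <<'E'
from h import *
o=robot.get_obs();print(o['time'],o['position'],R.from_quat(o['tool_rot']).as_matrix().round(3).tolist(),o['q'])
I=cams.camera_info('wrist');im=cams.camera('wrist');cv2.imwrite('pics/w1.png',im[:,:,::-1])
np.save('w1.npy',np.array([I],dtype=object),allow_pickle=True);print(np.array(I['pose']).round(3).tolist())
E
```

```text
grip_force: 0.0
grip_force: 0.0
time: 1.98
position: [0.4641, -0.022, 0.2516]
tool_rot: [0.086, 0.996, -0.0, 0.0]
ft_force: [0.1, -0.0, 0.2]
grip_width: 0.0003
grip_force: 0.0
1.975 [ 0.46414622 -0.0220326   0.25155114] [[-0.985, 0.171, 0.0], [0.171, 0.985, -0.001], [-0.001, -0.001, -1.0]] [-2.88397508e-01  3.76741422e-01  1.86819656e+00 -6.07961818e-04
  8.96084295e-01 -1.68669037e+00]
[[0.172, 0.943, 0.287, 0.385], [0.985, -0.164, -0.051, -0.009], [-0.001, 0.291, -0.957, 0.344], [0.0, 0.0, 0.0, 1.0]]
```

View pics/w1.png

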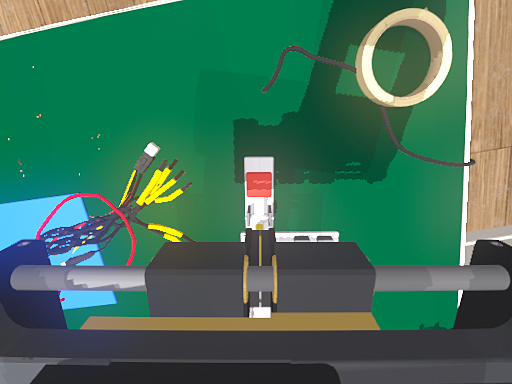

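The wrist view shows the red paddle at (259,184) and the yellow tab edge at (259,228). The tape is at (405,57), well clear.

```bash
python3 - <<'E'
from h import *
im=cv2.imread('pics/w1.png')[:,:,::-1].copy();I=cams.camera_info('wrist')
c,s,r,m=blob(hsvmask(im,(0,130,80),(8,255,255),(235,160,285,205)));print(s,r)
P=plane(I,[r[0]],.036);print(P)
b=plane(I,cv2.boxPoints(r),.036);print(b.round(4).tolist(),np.linalg.norm(np.diff(b,axis=0),axis=1))
m=hsvmask(im,(0,0,150),(180,60,255),(235,150,285,240));c,s,r,m=blob(m);print(s,r)
b=plane(I,cv2.boxPoints(r),.008);print(b.round(4).tolist())
o=robot.get_obs();Rt=R.from_quat(o['tool_rot']).as_matrix()
print('tool delta cm',100*Rt.T@(P[0]-[0,0,-.07]-o['position']))
E
```

```text
[246, 172, 26, 25, 610] ((258.5, 184.0), (24.0, 25.0), 90.0)
[[ 0.45966185 -0.02155401  0.036     ]]
[[0.4435, -0.0331, 0.036], [0.4483, -0.0053, 0.036], [0.4762, -0.0097, 0.036], [0.4713, -0.0383, 0.036]] [0.02822019 0.02825611 0.02895055]
[244, 157, 30, 73, 1367] ((258.4999694824219, 192.99996948242188), (71.99998474121094, 28.999996185302734), 90.0)
[[0.4303, -0.0344, 0.008], [0.4363, 0.0002, 0.008], [0.5296, -0.0146, 0.008], [0.5231, -0.052, 0.008]]
tool delta cm [ 0.27715789 -0.19386495 14.56577261]
```

```bash
python3 -m crank '[[0.3,-0.2,5,0,0,0,1],[0,0,5,0,0,0,1],[0,0,3,0,0,0,1],[0,0,1,0,0,0,1],[0,0,0.5,0,0,0,1]]'
python3 -m crank '[[0,0,0.5,0,0,0,1],[0,0,0.3,0,0,0,1],[0,0,0.3,0,0,0,1]]'
```

```text
time: 2.65
position: [0.4594, -0.0195, 0.1074]
tool_rot: [0.083, 0.997, 0.0, -0.0]
ft_force: [0.2, -0.3, 1.2]
grip_width: 0.0006
grip_force: 0.0
time: 3.02
position: [0.4595, -0.02, 0.0969]
tool_rot: [0.083, 0.997, 0.0, 0.0]
ft_force: [-1.0, 2.9, 5.8]
grip_width: 0.0002
grip_force: 3.0
```

```bash
python3 -m crank '[[0,0,0.2,0,0,0,1],[0,0,0,0,0,0,1]]'
```

```text
time: 3.28
position: [0.4597, -0.0201, 0.0948]
tool_rot: [0.083, 0.997, 0.0, 0.001]
ft_force: [-0.0, 4.1, 5.1]
grip_width: 0.0003
grip_force: 2.6
```

```bash
python3 -m crank '[[0,0,0.2,0,0,0,1],[0,0,0,0,0,0,1]]'|sed -n '2p;4p'; python3 -m crank '[[0,0,0.15,0,0,0,1],[0,0,0,0,0,0,1]]'|sed -n '2p;4p'
```

```text
position: [0.4597, -0.02, 0.0936]
ft_force: [-0.6, 4.0, 13.5]
position: [0.4598, -0.02, 0.0931]
ft_force: [-2.5, 4.2, 23.2]
```

The force rise shows the paddle is at its stop. Now I'll release it, back off and look.

```bash
python3 -m crank '[[0,0,-1,0,0,0,1],[0,0,-2,0,0,0,1],[1.5,0,-5,0,0,0,0.6],[3.5,0,-5,0,0,0,0.6],[0,0,-1,0,0,0,0.6]]'
python3 -m crank '[[0,0,0,0,0,0,0.6]]' >/dev/null
python3 - <<'E'
from h import *
I=cams.camera_info('wrist');im=cams.camera('wrist');cv2.imwrite('pics/w2.png',im[:,:,::-1])
c,s,r,m=blob(hsvmask(im,(0,130,80),(8,255,255)));print(s,r,plane(I,[r[0]],.036))
c,s,r,m=blob(hsvmask(im,(24,130,90),(34,255,255),(235,170,285,300)));print(s,r)
for z in(.072,.078):print(z,plane(I,[r[0]],z),plane(I,cv2.boxPoints(r),z).round(4).tolist())
I=cams.camera_info('top');im=cams.camera('top');cv2.imwrite('pics/top2.png',im[:,:,::-1])
c,s,r,m=blob(hsvmask(im,(22,120,90),(35,255,255),(205,195,225,216)));print(s,r,plane(I,[r[0]],.075))
E
```

```text
time: 4.4
position: [0.4089, -0.0117, 0.2332]
tool_rot: [0.083, 0.997, -0.001, 0.002]
ft_force: [0.7, 0.6, 1.1]
grip_width: 0.0228
grip_force: 0.0
[246, 222, 25, 24, 594] ((258.0, 233.5), (23.0, 24.0), 90.0) [[ 0.46129185 -0.02364715  0.036     ]]
[254, 292, 9, 8, 72] ((258.0, 295.5), (7.0, 8.0), 90.0)
0.072 [[ 0.51638056 -0.0327969   0.072     ]] [[0.5113, -0.0362, 0.072], [0.5128, -0.0279, 0.072], [0.5215, -0.0293, 0.072], [0.52, -0.0378, 0.072]]
0.078 [[ 0.51199066 -0.03199996  0.078     ]] [[0.5071, -0.0354, 0.078], [0.5085, -0.0272, 0.078], [0.517, -0.0286, 0.078], [0.5156, -0.0369, 0.078]]
[213, 201, 5, 11, 32] ((214.9199981689453, 206.05999755859375), (3.2526915073394775, 10.323759078979492), 8.130102157592773) [[ 0.52822186 -0.03406152  0.075     ]]
```

View pics/w2.png

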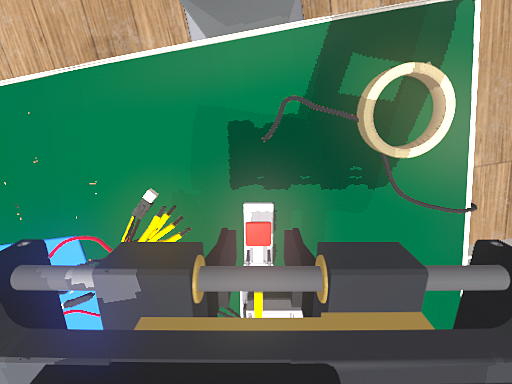

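The paddle has sprung back and sits at (258,233). The tab's strip shows between the fingers at column 258, starting at row 292. Its centre works out at about (0.522, -0.0335), and I'll grip with the tips at about z = 0.047.

```bash
python3 -m crank '[[-5.8,-0.15,0,0,0,0,0.5],[-5.7,-0.15,0,0,0,0,0.5],[0,0,4,0,0,0,0.5],[0,0,2,0,0,0,0.5],[0,0,0,0,0,0,0.5]]'
python3 - <<'E'
from h import *
I=cams.camera_info('wrist');im=cams.camera('wrist');a=im[180:384,100:420,::-1]
o=robot.get_obs();print(o['position'])
J=cams.camera_info('side');s=cams.camera('side');b=s[140:220,180:320,::-1]
cv2.imwrite('pics/w3.png',np.vstack([cv2.resize(a,(480,306)),cv2.resize(b,(480,274),interpolation=cv2.INTER_CUBIC)]))
E
```

```text
time: 5.25
position: [0.522, -0.0338, 0.1673]
tool_rot: [0.083, 0.997, 0.001, -0.003]
ft_force: [-0.6, -0.2, 1.1]
grip_width: 0.0435
grip_force: 0.0
[ 0.52274909 -0.0340013   0.16871125]
```

View pics/w3.png

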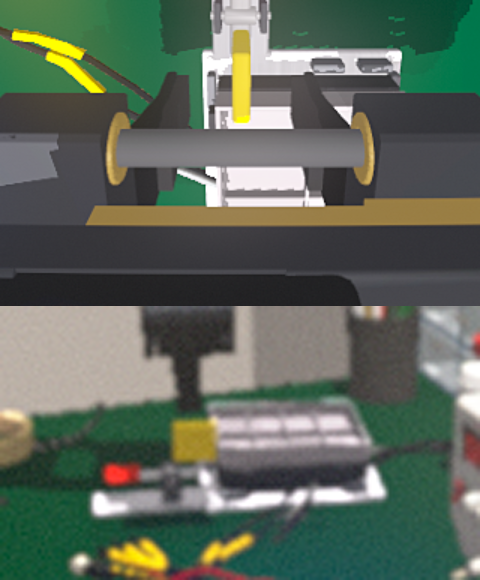

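In the wrist crop the tab is centred between the fingers, and the side crop shows the fingers directly above it. I'll descend and grip.

```bash
python3 -m crank '[[0,0,2.5,0,0,0,0.5],[0,0,1.6,0,0,0,0.5],[0,0,0.9,0,0,0,0.5],[0,0,0,0,0,0,0.5],[0,0,0,0,0,0,1]]' 45
python3 -m crank '[[0,0,0,0,0,0,1],[0,0,0,0,0,0,1],[0,0,0,0,0,0,1],[0,0,0,0,0,0,1]]'
```

```text
time: 5.98
position: [0.5234, -0.0341, 0.1212]
tool_rot: [0.083, 0.997, -0.0, 0.001]
ft_force: [-0.1, 0.2, 1.0]
grip_width: 0.0394
grip_force: 0.0
time: 6.48
position: [0.5231, -0.034, 0.1208]
tool_rot: [0.083, 0.997, 0.0, 0.0]
ft_force: [0.7, 0.6, -0.0]
grip_width: 0.009
grip_force: 45.0
```

Firm grip: width 9 mm, 45 N. Peel in small body-frame arcs about the heel edge, which sits at (-159, 0, +85) mm in the tool frame.

```bash
python3 -m crank '[[-0.35,0,-0.63,0,0.04,0,1],[-0.35,0,-0.63,0,0.04,0,1],[-0.35,0,-0.63,0,0.04,0,1],[-0.35,0,-0.63,0,0.04,0,1],[0,0,0,0,0,0,1]]'
python3 - <<'E'
from h import *
s=cams.camera('side');w=cams.camera('wrist')
cv2.imwrite('pics/s4.png',cv2.resize(s[130:220,180:320,::-1],(700,450),interpolation=cv2.INTER_CUBIC))
E
```

```text
time: 7.1
position: [0.5391, -0.0369, 0.1452]
tool_rot: [0.083, 0.993, 0.006, -0.079]
ft_force: [0.8, -0.4, 1.5]
grip_width: 0.0086
grip_force: 45.0
```

View pics/s4.png

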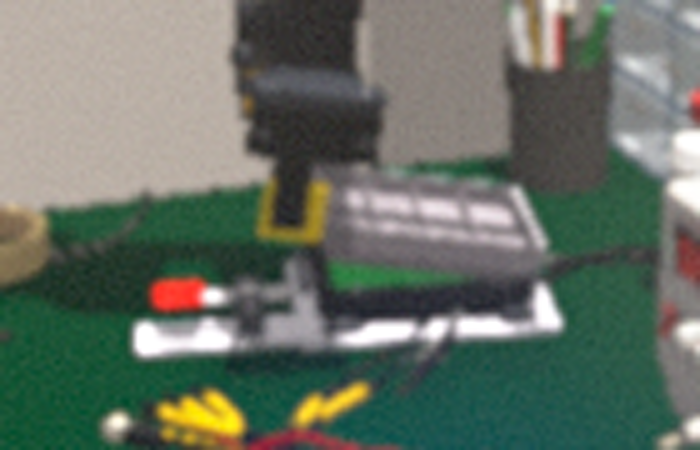

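The grey tray's tab end is up, its far end is still in the stack and the black tray is flat in the holder. I'll continue the peel.

```bash
python3 -m crank '[[-0.35,0,-0.63,0,0.04,0,1],[-0.35,0,-0.63,0,0.04,0,1],[-0.35,0,-0.63,0,0.04,0,1],[-0.35,0,-0.63,0,0.04,0,1],[-0.35,0,-0.63,0,0.04,0,1]]' | sed -n 2,4p
python3 -m crank '[[-0.35,0,-0.63,0,0.04,0,1],[0,0,0,0,0,0,1]]'
python3 - <<'E'
from h import *
s=cams.camera('side')
cv2.imwrite('pics/s5.png',cv2.resize(s[130:220,180:320,::-1],(700,450),interpolation=cv2.INTER_CUBIC))
E
```

```text
position: [0.5621, -0.0405, 0.1712]
tool_rot: [0.082, 0.98, 0.015, -0.179]
ft_force: [-0.5, 0.1, -0.7]
time: 8.07
position: [0.5681, -0.0416, 0.1755]
tool_rot: [0.082, 0.977, 0.017, -0.198]
ft_force: [0.9, -0.1, -1.1]
grip_width: 0.0087
grip_force: 45.0
```

View pics/s5.png

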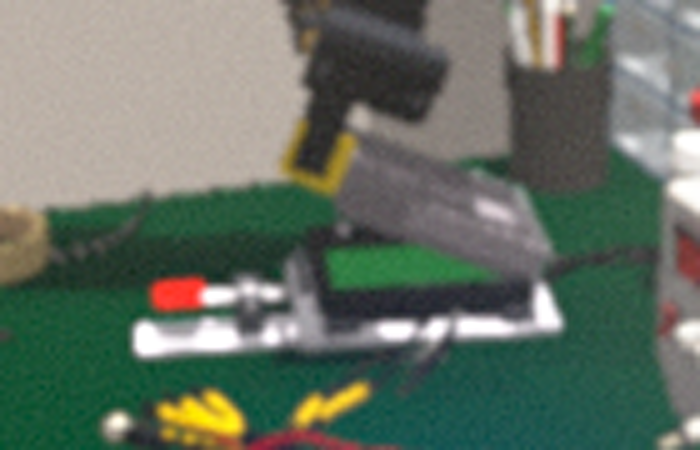

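The tray is clear except for the heel, the black tray is seated, and the wrist reads about -1.1 N, the weight of the grey tray. Lifting straight up while still tilted.

```bash
python3 -m crank '[[0.2,0,-0.46,0,0,0,1],[0.3,0,-0.74,0,0,0,1],[0.4,0,-0.92,0,0,0,1],[0.6,0,-1.38,0,0,0,1],[0.78,0,-1.84,0,0,0,1]]' | sed -n 2,4p
python3 -m crank '[[0.78,0,-1.84,0,0,0,1],[0.78,0,-1.84,0,0,0,1],[0.78,0,-1.84,0,0,0,1],[0,0,0,0,0,0,1]]'
python3 - <<'E'
from h import *
s=cams.camera('side')
cv2.imwrite('pics/s6.png',cv2.resize(s[100:230,160:340,::-1],(720,520),interpolation=cv2.INTER_CUBIC))
I=cams.camera_info('top');im=cams.camera('top')
m=hsvmask(im,(100,120,120),(118,255,255),(270,178,325,242));
h=cv2.convexHull(np.argwhere(m>0)[:,::-1].astype(np.float32));r=cv2.minAreaRect(h)
b=plane(I,cv2.boxPoints(r),.005);print(r,b.round(3).tolist(),b.mean(0),np.linalg.norm(np.diff(b,axis=0),axis=1))
E
```

```text
position: [0.5675, -0.0415, 0.2353]
tool_rot: [0.082, 0.977, 0.017, -0.198]
ft_force: [0.6, -0.4, -0.5]
time: 9.25
position: [0.5683, -0.0416, 0.2964]
tool_rot: [0.082, 0.977, 0.016, -0.196]
ft_force: [-0.3, 0.2, -0.7]
grip_width: 0.0087
grip_force: 45.0
((297.7955017089844, 209.11183166503906), (40.84733581542969, 46.9224853515625), 2.2906100749969482) [[0.44, -0.253, 0.005], [0.613, -0.259, 0.005], [0.608, -0.411, 0.005], [0.435, -0.402, 0.005]] [ 0.52395991 -0.3312681   0.005     ] [0.17250179 0.15132778 0.17283388]
```

View pics/s6.png

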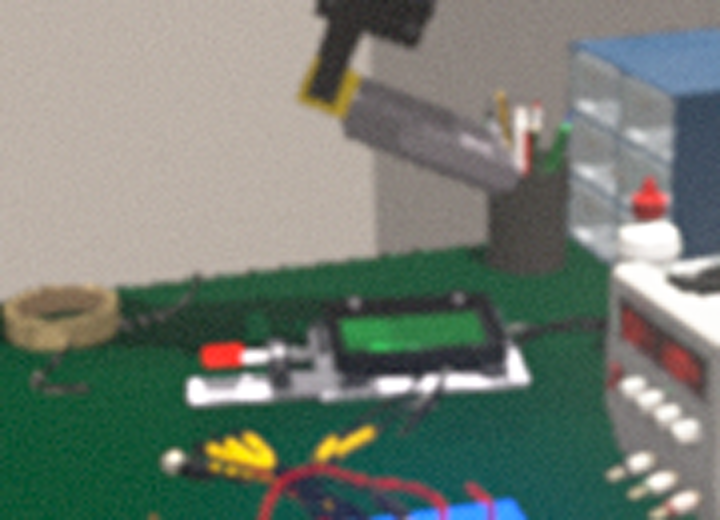

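The grey tray is clear and the black tray is still seated in the holder. The mat's centre is (0.524, -0.331). I'll level the tray, including the 2° crack tilt, and carry it over.

```bash
python3 -m crank '[[0,0,0,0,-0.1,0,1],[0,0,0,0,-0.11,0,1],[0,0,0,0,-0.11,0,1],[0,0,0,0,-0.11,0,1],[0.4,-1.7,0,0,0,0,1]]' | sed -n 2,4p
python3 -m crank '[[0.87,-3.3,0,0,0,0,1],[0.87,-3.3,0,0,0,0,1],[0.87,-3.3,0,0,0,0,1],[0.87,-3.3,0,0,0,0,1],[0.87,-3.3,0,0,0,0,1]]' | sed -n 2,4p
python3 -m crank '[[0.87,-3.3,0,0,0,0,1],[0.87,-3.3,0,0,0,0,1],[0.87,-3.3,0,0,0,0,1],[0.87,-3.3,0,0,0,0,1],[0.4,-1.6,0,0,0,0,1]]' >/dev/null
python3 -m crank '[[0,0,0,0,0,0,1],[0,0,0,0,0,0,1],[0,0,0,0,0,0,1]]'
python3 - <<'E'
from h import *
o=robot.get_obs();print(R.from_quat(o['tool_rot']).as_matrix().round(3).tolist())
s=cams.camera('side');t=cams.camera('top')
cv2.imwrite('pics/s7.png',s[:,:,::-1]);cv2.imwrite('pics/t7.png',t[:,:,::-1])
cv2.imwrite('pics/c7.png',np.vstack([cv2.resize(s[60:260,160:360,::-1],(600,300),fx=1,fy=1)*0+cv2.resize(s[110:210,180:380,::-1],(600,300)),cv2.resize(t[150:250,200:400,::-1],(600,300))]))
E
```

```text
position: [0.5588, -0.0568, 0.2932]
tool_rot: [0.082, 0.997, -0.001, 0.013]
ft_force: [-0.5, -0.1, -1.1]
position: [0.4895, -0.2152, 0.292]
tool_rot: [0.084, 0.996, -0.001, 0.013]
ft_force: [-0.3, 1.2, -0.6]
time: 11.6
position: [0.4281, -0.3514, 0.2915]
tool_rot: [0.083, 0.996, -0.001, 0.015]
ft_force: [-0.6, 0.3, -0.3]
grip_width: 0.0084
grip_force: 45.0
[[-0.986, 0.165, 0.029], [0.164, 0.986, -0.004], [-0.03, 0.001, -1.0]]
```

View pics/c7.png

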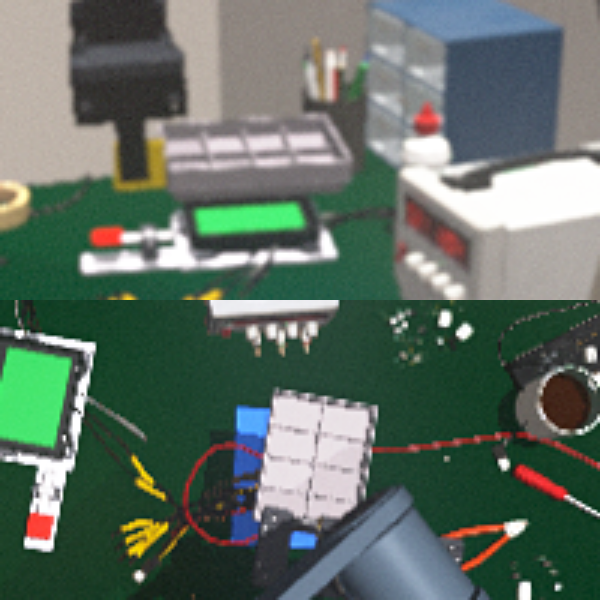

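The side crop shows the grey tray held approximately level. In the top crop it is over the mat, slightly to the right, and the black tray is still in the holder. I'll check tilt and centring numerically by triangulating the rim corners read from both views.

```bash
python3 - <<'E'
from h import *
T=cams.camera_info('top');S=cams.camera_info('side')
t=cv2.imread('pics/t7.png');s=cv2.imread('pics/s7.png')
def sub(im,p):
    g=cv2.cvtColor(im,cv2.COLOR_BGR2GRAY);return cv2.cornerSubPix(g,np.float32([[p]]),(3,3),(-1,-1),(cv2.TERM_CRITERIA_EPS+cv2.TERM_CRITERIA_COUNT,30,.01))[0,0]
C={'farL':((273,390),(313,113)),'farR':((376,406),(350,155)),'nearL':((256,515),(166,120))}
for n,(a,b) in C.items():
    pa=sub(t,(200+a[0]/3,150+(a[1]-300)/3));pb=sub(s,(180+b[0]/3,110+b[1]/3))
    c1,d1=ray(T,[pa]);c2,d2=ray(S,[pb]);d1=d1[0];d2=d2[0]
    k=np.linalg.lstsq(np.c_[d1,-d2],c2-c1,rcond=None)[0];x1=c1+d1*k[0];x2=c2+d2*k[1]
    print(n,pa,pb,((x1+x2)/2).round(4),'gap',np.linalg.norm(x1-x2).round(4))
o=robot.get_obs();M=R.from_quat(o['tool_rot']).as_matrix()
# prediction: grasp = tray (91,40,38)mm, level tray, yaw 170.5
a=np.deg2rad(170.5);X=np.array([np.cos(a),np.sin(a),0]);Y=np.array([-np.sin(a),np.cos(a),0])
g=o['position']+.051*M[:,2];c=g-.091*X-.04*Y-[0,0,.038];print('origin',c)
def proj(I,P):
    E=np.linalg.inv(np.array(I['pose']));return cv2.projectPoints(P.reshape(1,3),cv2.Rodrigues(E[:3,:3])[0],E[:3,3],np.array(I['intrinsics']),np.array(I['dist']))[0].ravel().round(1)
for n,x,y in[('farL',-68,-54),('farR',-68,54),('nearL',68,-54),('nearR',68,54)]:
    P=c+X*x/1e3+Y*y/1e3+[0,0,.028];print(n,P.round(3),proj(T,P),proj(S,P))
E
```

```text
farL [291. 180.] [284.33334 147.66667] [ 0.5976 -0.283   0.2286] gap 0.0066
farR [324.68866 184.96289] [297.3286  162.53581] [ 0.5867 -0.3886  0.2274] gap 0.0009
nearL [286.5464  224.39503] [234.07448 149.36346] [ 0.468  -0.2703  0.2341] gap 0.0082
origin [ 0.52596045 -0.32746057  0.20264677]
farL [ 0.602 -0.285  0.231] [291.5 179.5] [287.7 146.7]
farR [ 0.584 -0.392  0.231] [326.  185.5] [296.6 161.8]
nearL [ 0.468 -0.263  0.231] [284.3 223.2] [231.6 150. ]
nearR [ 0.45  -0.369  0.231] [319.2 229.2] [234.7 165.6]
```

The tray is level to about 1°. I'll make a small trim of 5 mm sideways and 0.015 rad, then hold and check before handing in.

```bash
python3 -m crank '[[0.1,-0.25,0.1,0,-0.008,0,1],[0,-0.25,0.1,0,-0.007,0,1],[0,0,0,0,0,0,1],[0,0,0,0,0,0,1],[0,0,0,0,0,0,1]]'
python3 -m crank '[[0,0,0,0,0,0,1],[0,0,0,0,0,0,1],[0,0,0,0,0,0,1],[0,0,0,0,0,0,1]]'
python3 - <<'E'
from h import *
I=cams.camera_info('top');a=cv2.imread('pics/top0.png')[:,:,::-1].copy();b=cams.camera('top')
for n,lo,hi,box in [('paddle',(0,150,80),(8,255,255),(195,212,230,240)),('cap',(0,120,80),(10,255,255),(212,115,235,145)),('tape',(18,40,120),(32,160,255),(140,230,190,280))]:
    print(n,[blob(hsvmask(i,lo,hi,box))[0].round(1).tolist() for i in(a,b)])
S=cams.camera('side');s0=cv2.imread('pics/side0.png')[:,:,::-1].copy()
print('spool',[blob(hsvmask(i,(98,120,60),(118,255,255),(195,260,240,300)))[0].round(1).tolist() for i in(s0,S)])
print(np.abs(robot.get_obs()['joint_velocities']).max())
from rig import ticket
print(ticket.hand_in())
E
```

```text
time: 12.32
position: [0.4259, -0.3574, 0.2895]
tool_rot: [0.083, 0.996, -0.002, 0.022]
ft_force: [0.5, -0.3, -0.5]
grip_width: 0.0086
grip_force: 45.0
time: 12.82
position: [0.426, -0.3574, 0.2895]
tool_rot: [0.083, 0.996, -0.002, 0.022]
ft_force: [-0.7, 0.1, -1.5]
grip_width: 0.0085
grip_force: 45.0
paddle [[212.6, 224.8], [212.6, 224.8]]
cap [[221.6, 126.8], [221.5, 126.8]]
tape [[164.6, 253.9], [164.6, 253.8]]
spool [[215.6, 274.2], [215.6, 274.2]]
0.001824834206371418
the job is handed in; nothing more can be done
None
```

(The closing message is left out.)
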